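# Dispense one petri dish and slide it into the blue bay

## Task

Get one petri dish ready for the next water sample: press the red plunger of the dish dispenser all the way down once and let it come back up, so that a single dish slides out of the magazine. Then, with the fingertips, push that dish sideways along the tray until it sits home against the end stop of the bay with the blue floor. Do not pick any dish up, leave the other dishes in the magazine and everything else where it stands.

Things in the scene. Friction and masses are not known exactly. Their poses are not given: they have to be found in the camera images.
- dish_dispenser: White petri dish dispenser, fixed to the table. Origin on the table under the middle of its magazine; x points from the tray in front to the plunger behind (away from the robot), y to the left, z up. Top of its base plate ('deck') 8 mm above the table. Behind the magazine: drive housing with clear sides and gears, x 33 to 110 mm, y +-33 mm, 72 mm high.
- magazine_top (a point): Centre of the magazine's open top, 62 mm above the table, straight above the dispenser's origin. The magazine is a square white shaft, x -34 to +33 mm, y +-33 mm, slotted in front. Below, towards -x, a gate 16 mm high lets out only the lowest dish, pushed by a grey blade that the plunger drives and that goes back under the stack when the plunger rises.
- plunger_top (a point): Centre of the flat top of the red plunger cap (40 mm across), which stands behind the magazine at x 81 mm, y 0 of the dispenser, 120 mm above the table when up, 90 mm when fully down.
- dispenser_plunger (a joint): How far the plunger is pressed, m: 0 up, 0.030 fully down (hard stop). A spring brings it back up; it takes 2 to 4 N on the way down. A full press pushes the lowest dish out to the middle of the lane; as the plunger rises the next dish drops into place, and a second press would bring out a second dish.
- outlet (a point): Deck point (8 mm above the table) where the ejected dish's centre comes to rest, within some mm: x -68 mm, y 0 of the dispenser. It is the middle of a straight lane along y, 58 mm wide between lips 4.5 mm above the deck (none at the magazine's gate), from y -93 to +93 mm, closed at each end by a stop 10 mm above the deck. The lane left and right of here forms two bays.
- blue_seat: Blue round inlay (52 mm across) in the floor of one bay, left or right of the outlet (it differs from run to run). Origin on the deck (8 mm above the table), where the dish's centre lies when the dish touches the end stop: x -68 mm and y +66 or -66 mm of the dispenser.
- yellow_seat: Yellow round inlay in the floor of the other bay, the same otherwise.
- petri_dish_1: The lowest dish of the stack, the one that comes out: round closed petri dish, 54 mm across, 13 mm high, clear with a white pad inside, 14 g. Origin at the centre of its underside, z up. It starts in the magazine on the deck.
- petri_dish_2: Second dish from below, the same kind; it stays in the magazine and drops by one dish height.
- petri_dish_3: Third dish from below, the same.
- petri_dish_4: Top dish, the same.
- vial_a: Clear vial with flip lid, 50 mm wide, 90 mm high, standing on the table behind the dispenser to the left; bystander. Origin at the centre of its underside.
- vial_b: The same kind of vial beside it; bystander.
- tape_roll: Roll of cream tape lying flat, 82 mm across, 18 mm high, to the right of the dispenser; bystander. Origin at the centre of its underside.
- thermometer: Black and orange hand-held infrared thermometer lying on its side, 102 x 126 x 42 mm, behind the dispenser to the right; bystander. Origin at the centre of its underside.
Mind the look-alikes: they are no part of the job. What is shaped like the petri_dish_4 but pink or yellow is not meant.

How it is judged:
By the outcome, as a careful person would: the job done as asked, in the order asked, and still so for the second after the job is handed in, with the robot touching nothing.
It also fails if it takes over 38 s, if anything falls off the work surface, if the arm or the gripper's body presses on something with over 40 N, if the wrist force passes 120 N, or if a joint passes its speed limit or range.

## Robot

A 6-joint arm with a two-finger parallel gripper is mounted at the origin on the work surface; the furniture and walls round the work are solid. World frame = base frame: x ahead of the robot, y to its left, z up, the work surface at z = 0. Lengths are in m, angles in rad, forces in N, time in s.
With the tool pointing down it reaches from about 0.375 to 0.975 m from the base axis. Payload 3.8 kg.
Tool frame: the origin (TCP) lies midway between the tips of the shut fingers; the grasp point (between the pads) lies 19 mm behind it; z points along the fingers, y is the line along which they close (so a half turn about z gives the same grasp; the last joint's range is limited). The gripper opens to 88 mm and grips with 3 to 60 N. Pads are 18 mm wide; open, the fingers measure 123 mm over their backs; the gripper's body (75 mm by 187 mm) begins 45 mm behind the grasp point.
Start: joints at [-1.152, 0.264, 1.604, -0, 1.274, -0.037], TCP at [0.297, -0.606, 0.239] pointing down, gripper open.
Joint ranges: [-2.63, 2.63], [-0.94, 2.18], [0.31, 2.57], [-1.31, 4.45], [0, 2.66], [-2.55, 2.55]. Speed limits (rad/s): [2.57, 2.57, 3.14, 3.14, 3.14, 3.14].

## Interface

Orientations are given as a rotation vector (axis times angle).
In Python, from cell import manip, inverse_kinematics, cams, order gives the robot as it stands. Calls block until the motion is done:
- manip.move_pose(position, orientation): joint-space move of the TCP to a pose.
- manip.move_linear(position, rate=0.15, rot=None): straight line of the TCP; rot=None keeps the orientation; rate is the mean speed in m/s.
- manip.set_joints(angles): joint-space move.
- manip.set_gripper(opening, force=None): finger opening in m; force is the grip in N (None keeps the last); returns when the fingers have stopped.
- manip.dwell(seconds).
- inverse_kinematics(position, orientation): joint angles nearest the present ones, or None.
- manip.state(): the state.
- cams.capture(name): name is "scene" or "top" or "wrist"; returns a dict with "image" (420x560x3 uint8, blue, green, red), "z_map" (420x560 float32, m along the optical axis (not along the pixel's ray), 0 where there is no reading), "intrinsics" (3x3 intrinsics, pixels), "position" and "orientation" of the camera in the world; the wrist camera has in their place "T_tool_cam" (4x4, takes a point from camera to tool coordinates, whose origin is the TCP and whose axes are the flange's). Camera axes: x right, y down, z forward; pixel columns grow to the right and rows downward; lengths in m; the calibration is good to about 2 mm. A picture is of the moment at which its call begins: read the wrist's pose just before it.
A pose or a line that the arm cannot do raises manip.IKError and nothing moves.
- order.close_job(): hands the job in; it is judged then, once.
The state is a dict: "clock": time; "joint_pos": joint angles; "joint_velocities": joint speeds; "tau": joint torques, N m; "tool_pos": TCP position; "tcp_rot": TCP orientation; "contact_force": force on the tool from outside, world axes, zero at the start; "moment": the same for the moment, N m; "gripper_width": finger opening in m; "grasp_force": force on a finger pad.
Only numpy, scipy, OpenCV 4.12 (cv2) and the standard library are available. Lean on these libraries where they do the work, as an engineer would, in place of code of your own. Each camera call takes 0.05 s, during which the arm holds its last target. There are 200 camera calls.

## Working session

There is one attempt and no reset: what is moved stays moved. The work goes in short steps, each a Python script; the robot and the scene stay as the last script left them, time stands still between calls to the robot, and variables do not carry over. Pictures are saved under pics/ and viewed, at most 10 in all, crops included, and the job is handed in when it is done.

```bash
mkdir -p pics; ls
python3 - <<'E'
from cell import manip,cams
import cv2,pickle
d={}
for n in("top","scene"):
    c=cams.capture(n); d[n]=c; cv2.imwrite(f"pics/{n}0.png",c["image"]); print(n,c["position"],c["orientation"],c["intrinsics"])
pickle.dump(d,open("c0.pkl","wb")); s=manip.state(); print(s)
E
```

```text
pics
top [ 0.35876457 -0.33615538  0.94582379] [-2.07861821  2.12412459 -0.16078872] [[396.64716042   0.         281.32887744]
 [  0.         396.64716042 211.01665959]
 [  0.           0.           1.        ]]
scene [-0.18602974 -0.91524875  0.56938353] [-1.89405352  0.87214606 -0.54955308] [[492.51188344   0.         274.88138018]
 [  0.         492.51188344 213.33817012]
 [  0.           0.           1.        ]]
{'clock': 0.1, 'joint_pos': array([-1.15190081e+00,  2.64635575e-01,  1.60522155e+00,  2.07060301e-06,
        1.27373695e+00, -3.69006855e-02]), 'joint_velocities': array([ 0.00100886, -0.00089232, -0.00617985,  0.00059326, -0.00062769,
       -0.00138922]), 'tau': array([ 7.55791407e-04, -5.03616929e+01, -3.58070040e+01,  7.31423870e-02,
        2.33094773e-02, -5.89369279e-05]), 'tool_pos': array([ 0.29685461, -0.60549842,  0.23754958]), 'tcp_rot': array([-3.05844741e+00, -7.09336522e-01,  5.93396321e-04]), 'contact_force': array([0.70375646, 0.47464272, 0.06514266]), 'moment': array([0.01764749, 0.00880553, 0.01625664]), 'grasp_force': 0.0, 'gripper_width': 0.08811637216668754}
```

View pics/top0.png

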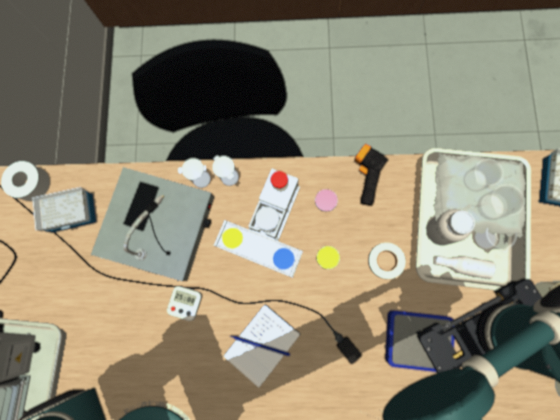

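View pics/scene0.png

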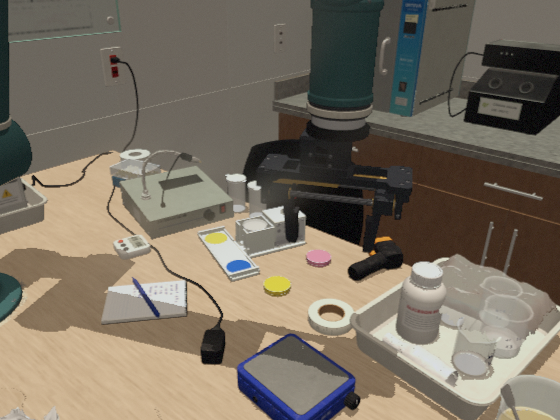

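The top view shows the red cap at px (279,181), the yellow seat at (232,238) and the blue seat at (284,258). Blue is therefore the right-hand bay. The pink disc at (326,200) and yellow disc at (328,257) are look-alikes standing apart.

```bash
cat > h.py <<'E'
import numpy as np,cv2
from scipy.spatial.transform import Rotation as R
def ray(c,px,z):
    d=R.from_rotvec(c["orientation"]).apply(np.linalg.inv(c["intrinsics"])@[px[0],px[1],1.]); p=np.array(c["position"])
    return p+d*(z-p[2])/d[2]
def blob(c,lo,hi,near,r=30):
    m=cv2.inRange(cv2.cvtColor(c["image"],cv2.COLOR_BGR2HSV),lo,hi)
    k=np.zeros_like(m); cv2.circle(k,near,r,255,-1); m&=k
    t=max(cv2.findContours(m,cv2.RETR_EXTERNAL,cv2.CHAIN_APPROX_NONE)[0],key=cv2.contourArea)
    (x,y),(w,h),_=cv2.fitEllipse(t); return (x,y),(w,h)
E
python3 - <<'E'
import pickle
from h import *
d=pickle.load(open("c0.pkl","rb"))
Y,B=((22,110,90),(36,255,255)),((100,130,80),(125,255,255))
Rd=((0,130,60),(8,255,255))
P={}
for n,L in {"top":[("y",Y,(232,238),.008),("b",B,(284,258),.008),("r",Rd,(279,181),.12)],"scene":[("y",Y,(215,239),.008),("b",B,(238,266),.008)]}.items():
    for k,(lo,hi),near,z in L:
        px,s=blob(d[n],lo,hi,near,18); P[n,k]=p=ray(d[n],px,z); print(n,k,np.round(px,1),np.round(s,1),p.round(4))
    y,b=P[n,"y"],P[n,"b"]; o=(y+b)/2; u=(y-b)/np.linalg.norm(y-b); x=np.array([u[1],-u[0],0])
    print("dist",np.linalg.norm(y-b),"outlet",o,"yaw",np.degrees(np.arctan2(x[1],x[0])),"plunger pred",o+x*.149)
E
```

```text
top y [231.9 237.6] [18.8 19.1] [ 0.4811 -0.18    0.008 ]
top b [283.2 258.4] [19.1 19.2] [ 0.429  -0.3019  0.008 ]
top r [279.  179.2] [15.3 16.6] [ 0.5909 -0.3     0.12  ]
dist 0.1325865911030617 outlet [ 0.45503253 -0.24098124  0.008     ] yaw -23.16429912424822 plunger pred [ 0.59202025 -0.29959324  0.008     ]
scene y [215.6 237.6] [ 9.4 21. ] [ 0.4806 -0.182   0.008 ]
scene b [237.5 265.2] [ 9.7 23.3] [ 0.4302 -0.3005  0.008 ]
dist 0.128760076115746 outlet [ 0.45540175 -0.24126089  0.008     ] yaw -23.04408777676026 plunger pred [ 0.59251214 -0.29958535  0.008     ]
```

```bash
cat >> h.py <<'E'
YAW=np.radians(-23.1); O=np.array([.4552,-.2411,0]); X=np.array([np.cos(YAW),np.sin(YAW),0]); U=np.array([-X[1],X[0],0])
PL=np.array([.5918,-.2998,0])
def rot(s): # tool z down, tool y = s*U
    y=s*U; z=np.array([0,0,-1.]); return R.from_matrix(np.c_[np.cross(y,z),y,z]).as_rotvec()
def at(p,z): return np.array([p[0],p[1],z])
E
python3 - <<'E'
from h import *
from cell import manip,inverse_kinematics
q0=manip.state()["joint_pos"]
c=[(s,inverse_kinematics(at(PL,.17),rot(s))) for s in(1,-1)]
for s,q in c: print(s,q)
s,q=min((t for t in c if t[1] is not None),key=lambda t:abs(t[1]-q0).max())
open("sgn","w").write(str(s))
manip.set_gripper(0.0)
manip.move_pose(at(PL,.17),rot(s))
manip.move_linear(at(PL,.128),rate=.1)
print(manip.state()["contact_force"],manip.state()["gripper_width"])
for z in (.115,.105,.097,.093,.091,.090,.089,.088,.087):
    manip.move_linear(at(PL,z),rate=.05)
    st=manip.state(); f=st["contact_force"]; print(z,st["tool_pos"].round(4),f.round(2))
    if f[2]>12: break
print(st["clock"])
E
```

```text
1 [-0.50644816  0.29019461  1.70053602  0.          1.15086203 -1.67407343]
-1 [-5.06448156e-01  2.90194609e-01  1.70053602e+00 -8.88178420e-16
  1.15086203e+00  1.46751923e+00]
[0.96340279 0.27084065 0.65169393] -0.00013449008679310018
0.115 [ 0.5921 -0.2999  0.1153] [ 0.41 -0.96  2.76]
0.105 [ 0.5917 -0.2997  0.1045] [1.33 0.45 2.68]
0.097 [ 0.5916 -0.2997  0.0966] [0.   0.68 2.69]
0.093 [ 0.5917 -0.2998  0.0928] [0.31 0.45 3.1 ]
0.091 [ 0.5918 -0.2998  0.0909] [1.53 0.03 3.61]
0.09 [ 0.5918 -0.2998  0.0904] [-0.93  1.09  5.12]
0.089 [ 0.5919 -0.2998  0.0904] [-3.51  1.07  8.88]
0.088 [ 0.5919 -0.2998  0.0903] [-5.09  3.15 13.1 ]
5.8667
```

The hard stop was reached at z 0.0903. I'll raise the tool and check the dish.

Run:
```python
from h import *
from cell import manip,cams
s=int(open("sgn").read())
manip.dwell(.2)
manip.move_linear(at(PL,.13),rate=.06)
manip.move_linear(at(PL,.18),rate=.2)
manip.move_linear(at(O+U*.065,.18),rate=.2)
print(manip.state()["clock"])
for n,(x,y) in {"top":(260,235),"scene":(250,240)}.items():
    c=cams.capture(n); i=c["image"][y-70:y+70,x-90:x+90]; cv2.imwrite(f"pics/{n}1.png",cv2.resize(i,None,fx=4,fy=4,interpolation=cv2.INTER_CUBIC))
```

```text
8.275
```

View pics/scene1.png

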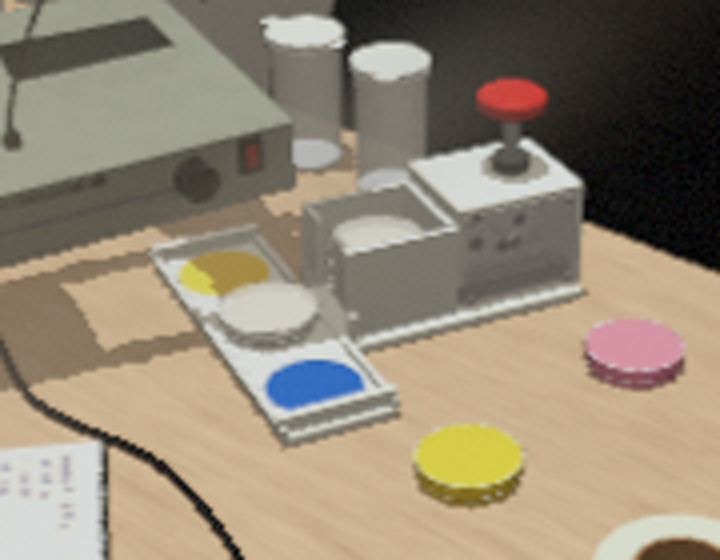

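View pics/top1.png

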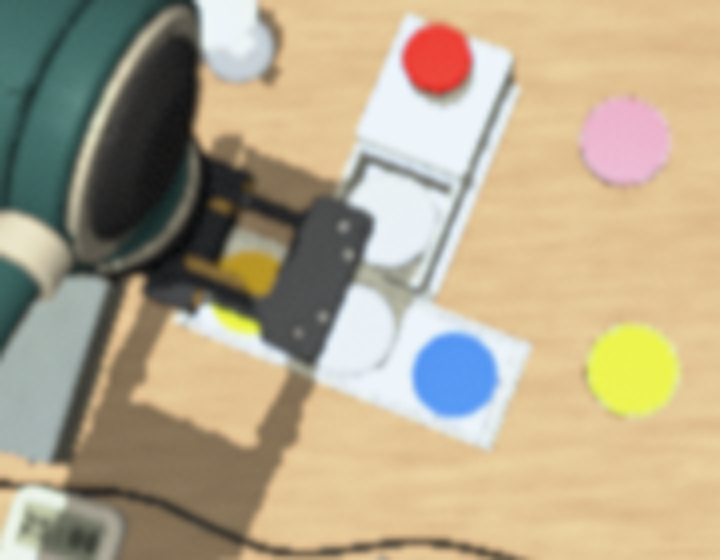

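The plunger is back up. One dish lies in the lane at scene-crop px (267,310), and the stack is still in the magazine. Next I lower the tool on the yellow side and push towards the blue bay.

Run:
```python
from h import *
from cell import manip,cams
Z=.0135
manip.move_linear(at(O+U*.065,.05),rate=.2)
manip.move_linear(at(O+U*.065,Z),rate=.06)
print(manip.state()["tool_pos"],manip.state()["contact_force"])
manip.move_linear(at(O,Z),rate=.05)
manip.dwell(.1); b=manip.state()["contact_force"]@U
u=0.
while u>-.034:
    u-=.002; manip.move_linear(at(O+U*u,Z),rate=.03); manip.dwell(.08)
    st=manip.state(); f=st["contact_force"]@U-b; print(round(u,4),round((st["tool_pos"]-O)@U,4),round(f,2))
    if f>3.5: break
print(st["clock"])
for n,(x,y) in {"top":(260,235),"scene":(250,240)}.items():
    c=cams.capture(n); i=c["image"][y-70:y+70,x-90:x+90]; cv2.imwrite(f"pics/{n}2.png",cv2.resize(i,None,fx=4,fy=4,interpolation=cv2.INTER_CUBIC))
```

```text
[ 0.48069238 -0.18130551  0.0133482 ] [0.69391191 0.30745433 0.17911672]
-0.002 -0.002 -0.65
-0.004 -0.0041 -0.71
-0.006 -0.006 -1.2
-0.008 -0.0081 -0.74
-0.01 -0.01 -0.96
-0.012 -0.0121 -1.68
-0.014 -0.0141 -1.1
-0.016 -0.016 -0.19
-0.018 -0.018 -0.67
-0.02 -0.0201 -0.92
-0.022 -0.022 -0.76
-0.024 -0.024 -0.68
-0.026 -0.026 -1.64
-0.028 -0.0269 4.67
16.15
```

View pics/scene2.png

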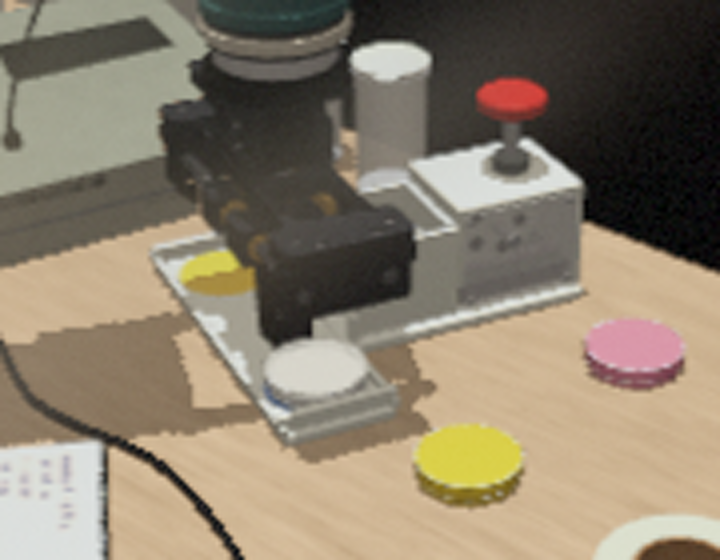

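The dish covers the blue seat against the end stop at crop px (316,370), and the force rose sharply there. I'll back off and check.

Run:
```python
from h import *
from cell import manip,cams
manip.move_linear(at(O+U*.0,.0135),rate=.06)
manip.move_linear(at(O+U*.01,.18),rate=.2)
manip.move_linear(at(O+U*.12,.2),rate=.25)
manip.dwell(.3)
print(manip.state()["clock"])
a=[]
for n,(x,y) in {"top":(270,235),"scene":(250,240)}.items():
    c=cams.capture(n); i=c["image"][y-60:y+60,x-65:x+65]; a.append(cv2.resize(i,None,fx=3,fy=3,interpolation=cv2.INTER_CUBIC))
cv2.imwrite("pics/fin.png",np.hstack(a))
```

```text
18.75
```

View pics/fin.png

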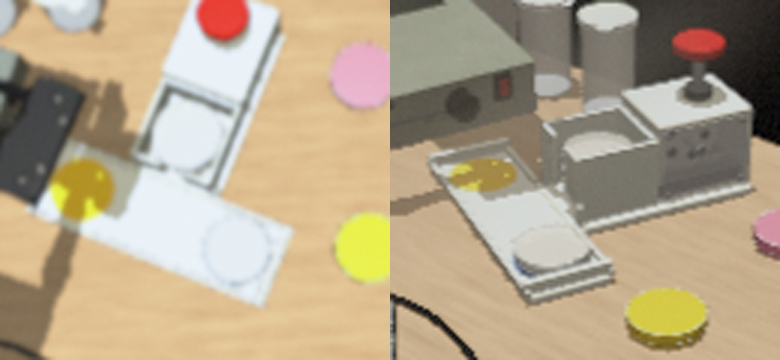

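The top view puts the dish centre at about full-image px (283.7,258), and the blue seat was at (283.2,258.4), so it is home. The plunger is up, the stack is in the magazine and the robot is clear.

```bash
python3 -c "
from cell import order
print(order.close_job())"
```

```text
the job is handed in; nothing more can be done
None
```

The job is handed in: one press of the plunger brought out one dish, which now sits against the end stop of the blue bay, with everything else left in place, at about 19 s on the robot's clock.

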